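# Gather the bobbins in the tote's red corner

### The arm

A 7-joint arm with a two-finger parallel gripper is mounted at the origin on the work surface. World frame = base frame: x ahead of the robot, y to its left, z up, the work surface at z = 0. Lengths are in mm, angles in degrees, forces in N, time in s.
With the tool pointing down it reaches from about 350 to 900 mm from the base axis. Payload 19.9 kg.
Tool frame: the origin (TCP) lies at the very end of the fingers, on their centre line; the grasp point (between the pads) lies hold_point_z behind it (hold_point_z is the distance from the TCP to the grasp point, in mm); z points along the fingers, y is the line along which they close (so a half turn about z gives the same grasp; the last joint's range is limited). The gripper opens to 94 mm and grips with 3 to 60 N. Pads are 16 mm wide; open, the fingers measure 119 mm over their backs; the gripper's body (75 mm by 177 mm) begins 78 mm behind the grasp point.
Start: joints at [68.612, 23.915, -0.59, 92.452, 0.269, 63.638, -3.037], TCP at [203.584, -590.891, 205.425] pointing down, gripper open.
Joint ranges: [-161.28, 161.28], [-22.2, 115.67], [-73.04, 71.86], [3.21, 147.25], [-68.34, 248.33], [10.77, 114.83], [-161.83, 161.83]. Speed limits (degrees/s): [108.29, 108.29, 136.94, 136.94, 172.46, 172.46, 172.46].

### API

Orientations are given as a 3x3 rotation matrix whose columns are the frame's x, y, z axes.
In Python, from bench import state, grab_frame, close_job, hold_point_z gives the robot as it stands.
- The arm moves only by the tool servo_tool, never from a script. Its argument "steps" is a list of rows, each a list of 2 entries, a list of its own where there are three numbers: the shift along the world's x, y, z in m, then the turn, a rotation vector about the world's x, y, z in rad. A call has 1 to 12 rows; each row shifts and turns the commanded pose from where the row before left it; what a row does not reach is not made up. A row lasts 1/8 s, in which the tool goes at most 62.5 mm and 10.7 degrees, less where a joint would pass 70% of its speed; a pose out of reach is approached as far as the arm can. A call with a gripper value outside its range is refused whole. "fingers" is the opening, from 0 (shut) to 1 (fully open), set as the call begins (left out, the last holds). The fingers move at their own pace and stop on an object; the grip force is fixed at half the most. Time passes only in rows, so rows that do not move let the fingers close. It gives the time, the measured TCP pose, the force, the opening and the grip force at its end, in the units of the state.
- state(): the state, without advancing time (a new reading comes with each control period).
- grab_frame(name): name is "side" or "top"; returns a dict with "pixels" (400x640x3 uint8, blue, green, red), "fx", "fy", "cx", "cy" (pixels), "pose" (4x4, takes a point from camera to world coordinates). Camera axes: x right, y down, z forward; pixel columns grow to the right and rows downward; lengths in mm; the calibration is good to about 2 mm. A picture is of the moment at which its call begins. There is no depth.
- close_job(): hands the job in; it is judged then, once.
The state is a dict: "time": time; "joint_positions": joint angles; "joint_vel": joint speeds; "joint_efforts": joint torques, N m; "tool_pos": TCP position; "orientation": TCP orientation; "ft_force": force on the tool from outside, world axes, zero at the start; "torque": the same for the moment, N m; "finger_gap": finger opening in mm; "grasp_force": force on a finger pad.
Only numpy, scipy, OpenCV 4.12 (cv2) and the standard library are available. Lean on these libraries where they do the work, as an engineer would, in place of code of your own. Each camera call takes 0.05 s, during which the arm holds its last target. There are 200 camera calls.

### The job

Lift the blue bobbin tote by its handle bar up and off the two hooks of its stand, carry it over the green cutting mat, and tip it clearly towards its red corner until all three bobbins have slid together into that corner. Finish while holding it like that, still in the gripper, in the air above the mat and steady, with the red corner over the mat as its lowest corner, so that I can pick the bobbins out; do not spill any bobbin and leave the other things on the table alone.

Things in the scene. Friction and masses are not known exactly. Their poses are not given: they have to be found in the camera images.
- tote: pale blue open plastic tote, outside 148 (x) x 118 (y) x 46 mm high, walls and floor 4 mm, about 0.3 kg, with a handle bar across the top on an upright at each y end wall. Corner (-x, -y) is painted red. Origin: centre of its underside, z up when level. Starts level, both bar ends hanging on the stand's hooks, underside 60 mm above the table
- tote_grip (a point): centre of the tote's blue handle bar, 90 mm above its underside; axes as the tote's. The bar runs along the tote's y: 14 mm wide (x), 20 mm high (z 80 to 100 mm), 176 mm long, uprights at y = +-57 mm. Its middle is free on both sides and above: take it across its 14 mm, fingers closing along the tote's x
- tote_corner (a point): the red corner of the tote: the inside corner at floor level, (-70, -55, 4) mm in the tote's frame; axes as the tote's
- stand: fixed dark steel stand, two level arms along its -x with upturned tips. Origin on the table below the hanging tote's middle, axes as the tote's at the start. Arms 10 mm thick at y = +-74 mm, tops at 140 mm; tips at x = -26 mm, up to 158 mm; posts at x = 106 mm, 140 mm tall. The tote comes off straight up: bar ends clear the tips after 20 mm of lift
- mat: fixed green cutting mat with a white grid, 180 x 180 mm, 3 mm thick; origin: centre of its underside
- rack: fixed wooden rack with six coloured thread cones, 140 (x) x 220 (y) mm, 150 mm high; origin: centre of its underside. Leave alone
- hoop: loose blue embroidery hoop lying flat, 150 mm across, 14 mm high, origin: centre of its underside. Leave alone
- cone: loose red thread cone standing, 54 mm across, 130 mm high, origin: centre of its underside. Leave alone
- driver: loose screwdriver lying on the table, 160 mm long, along its x. Leave alone
- dish: loose black bowl, 100 mm across, 30 mm high, origin: centre of its underside. Leave alone
- bobbin1: loose metal bobbin with navy blue thread, lying flat in the tote, 22 mm diameter, 10 mm high, 12 g; origin: centre of its underside. It slides on the tote's floor once this slopes by about 7 to 11 degrees, along a wall that it leans on only if the slope along that wall is about 15 degrees or more
- bobbin2: loose metal bobbin with green thread, lying flat in the tote, 22 mm diameter, 10 mm high, 12 g; origin: centre of its underside. It slides on the tote's floor once this slopes by about 7 to 11 degrees, along a wall that it leans on only if the slope along that wall is about 15 degrees or more
- bobbin3: loose metal bobbin with purple thread, lying flat in the tote, 22 mm diameter, 10 mm high, 12 g; origin: centre of its underside. It slides on the tote's floor once this slopes by about 7 to 11 degrees, along a wall that it leans on only if the slope along that wall is about 15 degrees or more

How it is judged:
By the outcome, as a careful person would: the job done as asked, in the order asked, and still so for the second after the job is handed in, while the arm keeps its last pose, push and grip.
It also fails if it takes over 51 s, if anything falls off the work surface, if the arm or the gripper's body presses on something with over 40 N, if the wrist force passes 120 N, or if a joint passes its speed limit or range.

## Working session

There is one attempt and no reset: what is moved stays moved. The work goes in short steps, Python scripts to look and compute and a tool call to move; the robot and the scene stay as the last step left them, time stands still between calls to the robot, and variables do not carry over. Pictures are saved under pics/ and viewed, at most 10 in all, crops included, and the job is handed in when it is done.

Besides the shell and the picture viewer there is one more tool, called after "Emit:" by a JSON object that holds its "fn" and its "kwargs". servo_tool: Moves the arm, as the interface text tells. Its arguments: {"type":"object","properties":{"steps":{"type":"array","items":{"type":"array"}},"fingers":{"type":"number"}},"required":["steps"]}

```bash
mkdir -p pics; python3 - <<'E'
from bench import *
import cv2, numpy as np
s=state(); print(s['time'],s['tool_pos'],s['orientation'],s['finger_gap'],hold_point_z if not callable(hold_point_z) else hold_point_z())
for n in('side','top'):
    f=grab_frame(n); cv2.imwrite(f'pics/{n}0.png',f['pixels']); print(n,f['fx'],f['cx'],f['cy'],np.round(f['pose'],3).tolist())
E
```

```text
0.0 [ 203.45370589 -590.56878058  204.85403644] [[ 9.45450130e-01  3.25766541e-01 -4.61664658e-04]
 [ 3.25766856e-01 -9.45449528e-01  1.07047956e-03]
 [-8.77542099e-05 -1.16248008e-03 -9.99999320e-01]] 94.10677438586845 18.8
side 375.5251278732773 322.3532457523229 198.86223599122104 [[-0.972, -0.14, 0.191, 337.866], [-0.236, 0.629, -0.741, 844.846], [-0.016, -0.765, -0.644, 872.647], [0.0, 0.0, 0.0, 1.0]]
top 367.2334324042319 324.79988042409667 197.67363090855602 [[0.02, -0.993, 0.116, 444.715], [-1.0, -0.022, -0.022, -0.251], [0.024, -0.115, -0.993, 1051.254], [0.0, 0.0, 0.0, 1.0]]
```

View pics/top0.png

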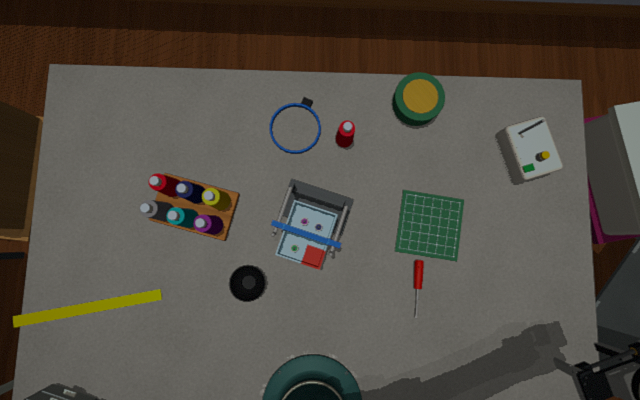

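View pics/side0.png

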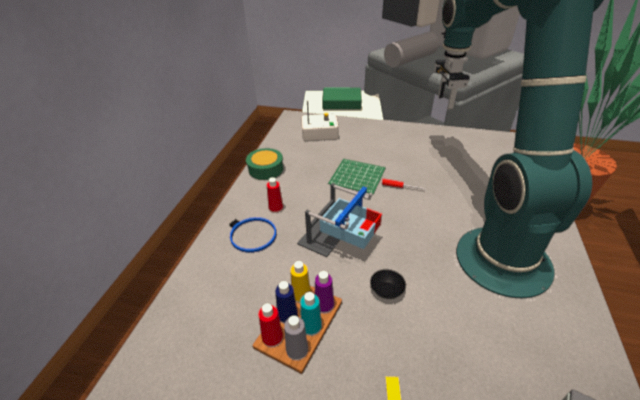

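The top view shows the bar from about (273,224) to (341,245), the red corner near (315,257) and the mat centred near (430,225). The hoop and red cone lie behind the stand; the screwdriver is just below the mat.

```bash
cat > h.py <<'E'
from bench import *
import cv2, numpy as np
def ray(f,uv,z):
    uv=np.atleast_2d(uv).astype(float); d=np.c_[(uv[:,0]-f['cx'])/f['fx'],(uv[:,1]-f['cy'])/f['fy'],np.ones(len(uv))]@f['pose'][:3,:3].T
    o=f['pose'][:3,3]; return o+d*((z-o[2])/d[:,2])[:,None]
def proj(f,p):
    q=(np.atleast_2d(p)-f['pose'][:3,3])@f['pose'][:3,:3]; return np.c_[q[:,0]/q[:,2]*f['fx']+f['cx'],q[:,1]/q[:,2]*f['fy']+f['cy']]
def mask(f,lo,hi,box):
    m=cv2.inRange(cv2.cvtColor(f['pixels'],cv2.COLOR_BGR2HSV),lo,hi); k=np.zeros_like(m); x0,y0,x1,y1=box; k[y0:y1,x0:x1]=m[y0:y1,x0:x1]; return k
def rect(m):
    c=max(cv2.findContours(m,cv2.RETR_EXTERNAL,cv2.CHAIN_APPROX_NONE)[0],key=cv2.contourArea); return cv2.minAreaRect(c),c
E
python3 - <<'E'
from h import *
f=grab_frame('top')
m=mask(f,(100,170,60),(125,255,255),(255,200,360,265)); r,c=rect(m); b=cv2.boxPoints(r); print('bar px',r,b.tolist())
P=ray(f,b,160); print(P.round(1).tolist(),P.mean(0), [np.linalg.norm(P[i]-P[i-1]).round(1) for i in range(4)])
m=mask(f,(45,60,30),(85,255,255),(380,170,480,275)); r,c=rect(m); P=ray(f,cv2.boxPoints(r),3); print('mat',P.round(1).tolist(),P.mean(0))
m=mask(f,(0,150,80),(8,255,255),(290,235,335,275))|mask(f,(172,150,80),(180,255,255),(290,235,335,275)); r,c=rect(m); print('red',r); print(ray(f,cv2.boxPoints(r),106).round(1).tolist())
s=grab_frame('side')
m=mask(s,(100,170,60),(125,255,255),(325,180,375,230)); r,c=rect(m); b=cv2.boxPoints(r); print('side bar',r,b.tolist(),ray(s,b,160).round(1).tolist(),ray(s,r[0],160))
im=f['pixels'][170:290,230:480]; cv2.imwrite('pics/c1.png',cv2.resize(im,None,fx=3.2,fy=3.2,interpolation=cv2.INTER_CUBIC))
E
```

```text
bar px ((305.75, 233.75003051757812), (71.46747589111328, 5.3758721351623535), 18.434947967529297) [[271.0, 225.00003051757812], [272.70001220703125, 219.9000244140625], [340.5, 242.50003051757812], [338.79998779296875, 247.60003662109375]]
[[479.1, 108.6, 160.0], [491.5, 104.9, 160.0], [440.4, -60.1, 160.0], [428.1, -56.1, 160.0]] [459.77160449  24.31462464 160.        ] [np.float64(172.4), np.float64(12.9), np.float64(172.7), np.float64(12.9)]
mat [[418.9, -221.1, 3.0], [596.0, -249.8, 3.0], [571.0, -433.5, 3.0], [394.3, -401.2, 3.0]] [ 495.04685725 -326.4002805     3.        ]
red ((313.1500244140625, 257.0500183105469), (18.657434463500977, 18.973663330078125), 18.434947967529297)
[[386.4, 35.1, 106.0], [431.9, 21.0, 106.0], [417.9, -24.4, 106.0], [372.4, -10.1, 106.0]]
side bar ((352.05157470703125, 206.86598205566406), (9.898870468139648, 46.8607063293457), 39.47245788574219) [[333.33612060546875, 221.80618286132812], [363.12579345703125, 185.63299560546875], [370.76702880859375, 191.92578125], [340.97735595703125, 228.09896850585938]] [[496.2, 113.5, 160.0], [441.5, -63.4, 160.0], [414.4, -38.1, 160.0], [470.9, 132.9, 160.0]] [[457.13613363  41.09332614 160.        ]]
```

View pics/c1.png

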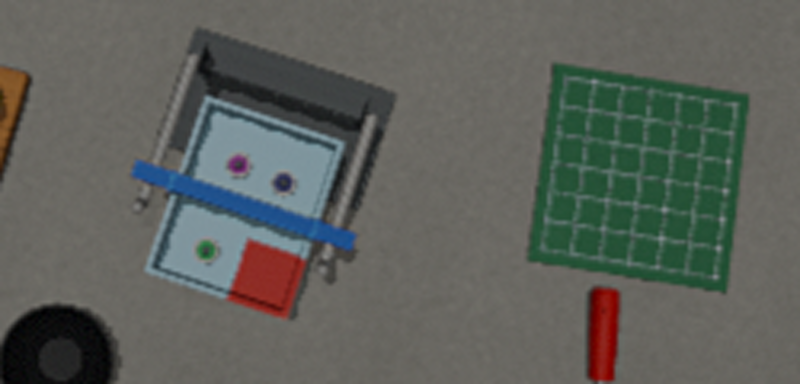

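The crop confirms the layout: red corner bottom right, bobbins purple, navy and green. Bar length measures about 175 mm and the mat about 180 mm, both as expected. The tote yaw is about -17.2° and the grip is at (460, 24, 150). I'm moving above it with a +53.8° turn.

Emit:
{"fn": "servo_tool", "kwargs": {"steps": [[[0.0107,0.0256,0.002],[0,0,0.0391]],[[0.0107,0.0256,0.002],[0,0,0.0391]],[[0.0107,0.0256,0.002],[0,0,0.0391]],[[0.0107,0.0256,0.002],[0,0,0.0391]],[[0.0107,0.0256,0.002],[0,0,0.0391]],[[0.0107,0.0256,0.002],[0,0,0.0391]],[[0.0107,0.0256,0.002],[0,0,0.0391]],[[0.0107,0.0256,0.002],[0,0,0.0391]],[[0.0107,0.0256,0.002],[0,0,0.0391]],[[0.0107,0.0256,0.002],[0,0,0.0391]],[[0.0107,0.0256,0.002],[0,0,0.0391]],[[0.0107,0.0256,0.002],[0,0,0.0391]]], "fingers": 1}}

```text
time: 1.7
tool_pos: [332.7, -282.0, 229.6]
orientation: [[0.694, 0.72, -0.0], [0.72, -0.694, -0.0], [-0.0, 0.0, -1.0]]
ft_force: [0.1, 0.8, 0.0]
finger_gap: 94.0
grasp_force: 0.0
```

Emit:
{"fn": "servo_tool", "kwargs": {"steps": [[[0.0107,0.0256,0.002],[0,0,0.0391]],[[0.0107,0.0256,0.002],[0,0,0.0391]],[[0.0107,0.0256,0.002],[0,0,0.0391]],[[0.0107,0.0256,0.002],[0,0,0.0391]],[[0.0107,0.0256,0.002],[0,0,0.0391]],[[0.0107,0.0256,0.002],[0,0,0.0391]],[[0.0107,0.0256,0.002],[0,0,0.0391]],[[0.0107,0.0256,0.002],[0,0,0.0391]],[[0.0107,0.0256,0.002],[0,0,0.0391]],[[0.0107,0.0256,0.002],[0,0,0.0391]],[[0.0107,0.0256,0.002],[0,0,0.0391]],[[0,0,0],[0,0,0]]]}}

```text
time: 3.2
tool_pos: [450.5, 0.3, 251.5]
orientation: [[0.329, 0.944, -0.0], [0.944, -0.329, 0.001], [0.001, -0.0, -1.0]]
ft_force: [0.0, -0.1, -0.4]
finger_gap: 94.1
grasp_force: 0.0
```

```bash
python3 - <<'E'
from h import *
s=state(); print(s['time'],s['tool_pos'],s['orientation'].tolist() if hasattr(s['orientation'],'tolist') else s['orientation'],s['joint_positions'])
E
```

```text
3.2 [4.50450590e+02 2.85385470e-01 2.51473235e+02] [[0.3291522579668943, 0.944276861260276, -1.9071866681643584e-05], [0.9442766127971398, -0.3291521565668856, 0.0007323603818162492], [0.0006852734166048157, -0.00025906719099018073, -0.9999997316422314]] [ 30.08617705   4.6985949  -35.55787977 111.84743133   2.98247311
  64.35469322 -25.88945976]
```

Emit:
{"fn": "servo_tool", "kwargs": {"steps": [[[0.0032,0.008,0],[0,0,0.0117]],[[0.0032,0.008,0],[0,0,0.0117]],[[0.0031,0.008,0],[0,0,0.0116]],[[0,0,-0.015],[0,0,0]],[[0,0,-0.015],[0,0,0]],[[0,0,-0.015],[0,0,0]],[[0,0,0],[0,0,0]]]}}

```text
time: 4.08
tool_pos: [458.4, 21.8, 205.1]
orientation: [[0.3, 0.954, -0.002], [0.954, -0.3, 0.0], [-0.0, -0.002, -1.0]]
ft_force: [-0.5, 0.1, 0.3]
finger_gap: 94.2
grasp_force: 0.0
```

```bash
python3 - <<'E'
from h import *
a=grab_frame('side')
cv2.imwrite('pics/s2.png',cv2.resize(a['pixels'][110:260,270:430],None,fx=4,fy=4,interpolation=cv2.INTER_CUBIC))
E
```

```text
(no output)
```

View pics/s2.png

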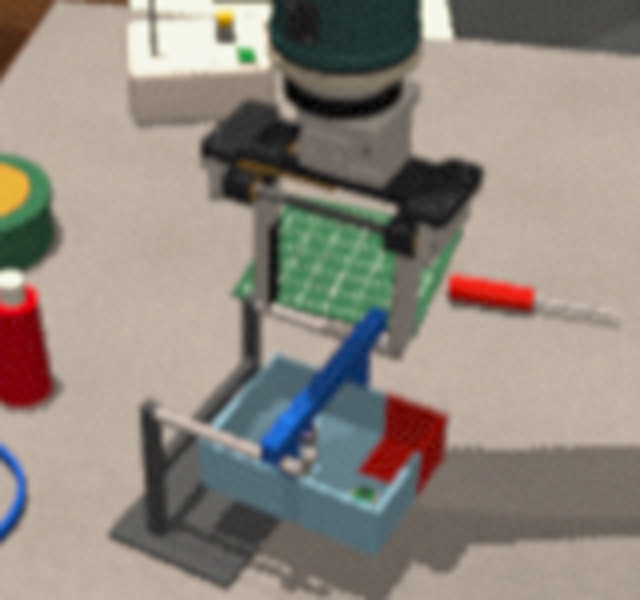

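The fingers at crop (265,300) and (400,350) straddle the bar, as intended. Descending and closing.

Emit:
{"fn": "servo_tool", "kwargs": {"steps": [[[0.001,0.001,-0.014],[0,0,0]],[[0,0.001,-0.014],[0,0,0]],[[0,0,-0.014],[0,0,0]],[[0,0,-0.014],[0,0,0]],[[0,0,-0.01],[0,0,0]],[[0,0,-0.008],[0,0,0]],[[0,0,0],[0,0,0]],[[0,0,0],[0,0,0]]]}}

```text
time: 5.12
tool_pos: [460.4, 24.0, 132.7]
orientation: [[0.3, 0.954, 0.0], [0.954, -0.3, -0.0], [0.0, 0.0, -1.0]]
ft_force: [-0.1, 0.4, 0.2]
finger_gap: 94.2
grasp_force: 0.0
```

Emit:
{"fn": "servo_tool", "kwargs": {"steps": [[[0,0,0],[0,0,0]],[[0,0,0],[0,0,0]],[[0,0,0],[0,0,0]],[[0,0,0],[0,0,0]],[[0,0,0],[0,0,0]],[[0,0,0],[0,0,0]],[[0,0,0],[0,0,0]],[[0,0,0],[0,0,0]]], "fingers": 0}}

```text
time: 6.12
tool_pos: [460.2, 23.9, 132.4]
orientation: [[0.3, 0.954, -0.0], [0.954, -0.3, 0.0], [-0.0, -0.0, -1.0]]
ft_force: [1.6, 0.2, -0.1]
finger_gap: 17.3
grasp_force: 0.0
```

Emit:
{"fn": "servo_tool", "kwargs": {"steps": [[[0,0,0],[0,0,0]],[[0,0,0],[0,0,0]],[[0,0,0],[0,0,0]],[[0,0,0],[0,0,0]]]}}

```text
time: 6.62
tool_pos: [460.2, 23.9, 132.4]
orientation: [[0.3, 0.954, -0.0], [0.954, -0.3, -0.0], [-0.0, -0.0, -1.0]]
ft_force: [0.0, 0.1, 1.1]
finger_gap: 13.8
grasp_force: 30.0
```

Emit:
{"fn": "servo_tool", "kwargs": {"steps": [[[0,0,0.003],[0,0,0]],[[0,0,0.006],[0,0,0]],[[0,0,0.008],[0,0,0]],[[0,0,0.008],[0,0,0]],[[0,0,0.005],[0,0,0]],[[0,0,0],[0,0,0]],[[0,0,0],[0,0,0]]]}}

```text
time: 7.5
tool_pos: [460.1, 23.9, 162.3]
orientation: [[0.3, 0.954, -0.0], [0.954, -0.3, -0.0], [-0.0, -0.0, -1.0]]
ft_force: [0.1, -0.0, -4.2]
finger_gap: 14.1
grasp_force: 30.0
```

Emit:
{"fn": "servo_tool", "kwargs": {"steps": [[[0,0,0.006],[0,0,0]],[[0,0,0.01],[0,0,0]],[[0,0,0.012],[0,0,0]],[[0,0,0.012],[0,0,0]],[[0,0,0.012],[0,0,0]],[[0,0,0.012],[0,0,0]],[[0,0,0.012],[0,0,0]],[[0,0,0.012],[0,0,0]],[[0,0,0.01],[0,0,0]],[[0,0,0.007],[0,0,0]],[[0,0,0.003],[0,0,0]],[[0,0,0],[0,0,0]]]}}

```text
time: 9.0
tool_pos: [460.2, 23.9, 270.4]
orientation: [[0.3, 0.954, -0.0], [0.954, -0.3, -0.0], [-0.0, -0.0, -1.0]]
ft_force: [-0.4, -0.5, -3.8]
finger_gap: 13.8
grasp_force: 30.0
```

Emit:
{"fn": "servo_tool", "kwargs": {"steps": [[[0,-0.004,0],[0,0,0]],[[0.001,-0.008,0],[0,0,-0.02]],[[0.002,-0.012,0],[0,0,-0.03]],[[0.002,-0.014,0],[0,0,-0.04]],[[0.002,-0.016,0],[0,0,-0.04]],[[0.002,-0.016,0],[0,0,-0.04]],[[0.002,-0.016,0],[0,0,-0.04]],[[0.002,-0.016,0],[0,0,-0.04]],[[0.002,-0.016,0],[0,0,-0.04]],[[0.002,-0.016,0],[0,0,-0.04]],[[0.002,-0.016,0],[0,0,-0.04]],[[0.002,-0.016,0],[0,0,-0.04]]]}}

```text
time: 10.5
tool_pos: [481.3, -143.2, 270.4]
orientation: [[0.657, 0.754, -0.0], [0.754, -0.657, 0.0], [-0.0, -0.0, -1.0]]
ft_force: [0.7, 0.0, -4.4]
finger_gap: 14.1
grasp_force: 30.0
```

Emit:
{"fn": "servo_tool", "kwargs": {"steps": [[[0.002,-0.016,0],[0,0,-0.04]],[[0.002,-0.016,0],[0,0,-0.04]],[[0.002,-0.016,0],[0,0,-0.04]],[[0.002,-0.016,0],[0,0,-0.04]],[[0.002,-0.016,0],[0,0,-0.04]],[[0.002,-0.016,0],[0,0,-0.04]],[[0.002,-0.016,0],[0,0,-0.04]],[[0.002,-0.016,0],[0,0,-0.04]],[[0.001,-0.012,0],[0,0,-0.04]],[[0,-0.008,0],[0,0,-0.03]],[[0,-0.004,0],[0,0,-0.01]],[[0,0,0],[0,0,0]]]}}

```text
time: 12.0
tool_pos: [498.2, -294.0, 270.4]
orientation: [[0.898, 0.441, -0.0], [0.441, -0.898, 0.0], [0.0, -0.0, -1.0]]
ft_force: [0.3, 0.3, -4.2]
finger_gap: 13.9
grasp_force: 30.0
```

```bash
python3 - <<'E'
from h import *
s=state(); print(np.round(s['joint_positions'],1),np.round(s['tool_pos'],1),np.round(s['orientation'],3).tolist())
a=grab_frame('side');t=grab_frame('top')
A=cv2.resize(a['pixels'][70:250,270:430],None,fx=2.4,fy=2.4,interpolation=cv2.INTER_CUBIC)
T=cv2.resize(t['pixels'][150:330,350:510],None,fx=2.4,fy=2.4,interpolation=cv2.INTER_CUBIC)
cv2.imwrite('pics/m3.png',np.hstack([A,T]))
E
```

```text
[ 43.   17.1 -19.2  94.3   5.9  69.7 -41.4] [ 498.2 -294.   270.4] [[0.898, 0.441, -0.0], [0.441, -0.898, 0.0], [0.0, -0.0, -1.0]]
```

View pics/m3.png

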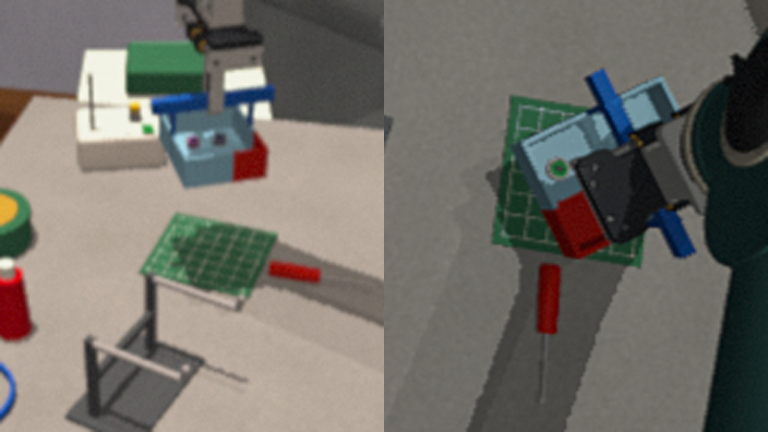

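The tote is off the stand, held level above the mat. In the left view the bobbins are at about (193,143) and (218,139), in the right view one is at (558,168), and red is at lower right. Now tilting by 32° about (-0.323, -0.947, 0) while shifting to the centre of the mat.

Emit:
{"fn": "servo_tool", "kwargs": {"steps": [[[0.001,-0.002,-0.002],[-0.008,-0.023,0]],[[0.001,-0.002,-0.003],[-0.012,-0.035,0]],[[0.001,-0.003,-0.004],[-0.012,-0.035,0]],[[0.001,-0.003,-0.004],[-0.012,-0.035,0]],[[0.001,-0.003,-0.004],[-0.012,-0.035,0]],[[0.001,-0.003,-0.004],[-0.012,-0.035,0]],[[0.001,-0.003,-0.004],[-0.012,-0.035,0]],[[0.001,-0.003,-0.004],[-0.012,-0.035,0]],[[0.001,-0.003,-0.004],[-0.012,-0.035,0]],[[0.001,-0.003,-0.004],[-0.012,-0.035,0]],[[0.001,-0.003,-0.004],[-0.012,-0.035,0]],[[0.001,-0.003,-0.004],[-0.012,-0.035,0]]]}}

```text
time: 13.6
tool_pos: [509.9, -328.1, 225.4]
orientation: [[0.836, 0.379, 0.397], [0.462, -0.876, -0.137], [0.296, 0.298, -0.908]]
ft_force: [0.5, 0.0, -2.7]
finger_gap: 13.5
grasp_force: 30.0
```

Emit:
{"fn": "servo_tool", "kwargs": {"steps": [[[0.001,-0.003,-0.004],[-0.012,-0.035,0]],[[0.001,-0.003,-0.004],[-0.012,-0.035,0]],[[0.001,-0.002,-0.003],[-0.012,-0.035,0]],[[0,0,-0.001],[-0.005,-0.017,0]],[[0,0,0],[0,0,0]],[[0,0,0],[0,0,0]],[[0,0,0],[0,0,0]],[[0,0,0],[0,0,0]]]}}

```text
time: 14.6
tool_pos: [513.4, -336.1, 213.5]
orientation: [[0.796, 0.338, 0.503], [0.475, -0.863, -0.172], [0.376, 0.376, -0.847]]
ft_force: [-0.1, 0.3, -2.8]
finger_gap: 13.7
grasp_force: 30.0
```

```bash
python3 - <<'E'
from h import *
s=state(); print(np.round(s['joint_positions'],1),np.round(s['tool_pos'],1),np.round(s['orientation'],3).tolist())
R=np.array(s['orientation']); g=np.array(s['tool_pos'])-18.8*R[:,2]
Rt=np.c_[R[:,1],R[:,0],-R[:,2]]
corn=[(-70,-55,4),(-70,55,4),(70,-55,4),(70,55,4),(0,-88,90),(0,88,90),(-74,-59,46),(-74,59,46)]
P=g+(np.array(corn)-[0,0,90])@Rt.T; print(P.round().tolist())
out=[]
for n in('side','top'):
    f=grab_frame(n); im=f['pixels']; q=proj(f,P); c=q.mean(0).astype(int); x0,y0=max(c[0]-70,0),max(c[1]-70,0)
    w=cv2.resize(im[y0:y0+140,x0:x0+140],(400,400),interpolation=cv2.INTER_CUBIC)
    for p in q: cv2.circle(w,tuple(int(v) for v in ((p+.5-[x0,y0])*400/140)),3,(0,255,255),1)
    out.append(w)
cv2.imwrite('pics/m4.png',np.hstack(out))
E
```

```text
[ 56.3   9.5 -23.3 119.  -12.1  21.7 -19.5] [ 513.4 -336.1  213.5] [[0.796, 0.338, 0.503], [0.475, -0.863, -0.172], [0.376, 0.376, -0.847]]
[[480.0, -313.0, 110.0], [567.0, -261.0, 151.0], [527.0, -434.0, 162.0], [615.0, -382.0, 204.0], [434.0, -375.0, 196.0], [574.0, -291.0, 263.0], [454.0, -305.0, 142.0], [548.0, -248.0, 187.0]]
```

View pics/m4.png

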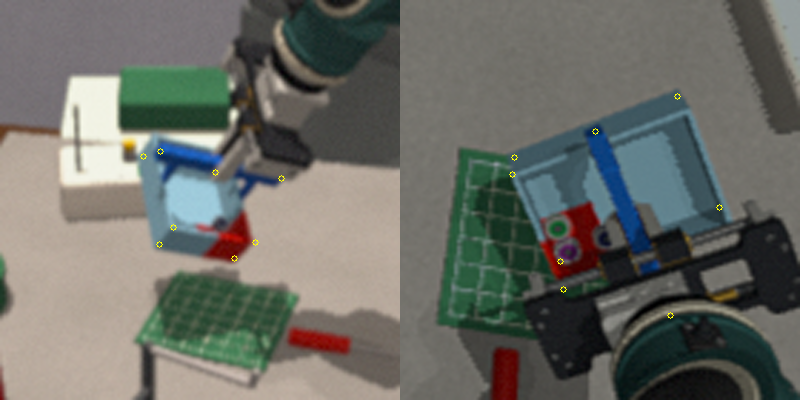

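No slip: predicted points match the tote. Green is at about (558,229), purple at (568,250), and navy at (603,237), partly behind the gripper. I'll cast these onto the tilted floor to check how tightly they're packed.

```bash
cat > b.py <<'E'
from h import *
s=state(); R=np.array(s['orientation']); g=np.array(s['tool_pos'])-18.8*R[:,2]
Rt=np.c_[R[:,1],R[:,0],-R[:,2]]; o=g-90*Rt[:,2]
out=[]
for n in('side','top'):
    f=grab_frame(n); im=f['pixels']; q=proj(f,o+np.array([[-40,-30,10]])@Rt.T)[0].astype(int); x0,y0=q-[25,25]
    w=cv2.resize(im[y0:y0+50,x0:x0+50],(400,400),interpolation=cv2.INTER_CUBIC)
    for p in [(-59,-44,14),(-37,-44,14),(-59,-22,14)]:
        c=proj(f,o+np.array([p])@Rt.T)[0]; cv2.circle(w,tuple(int(v) for v in (c+.5-[x0,y0])*8),3,(0,255,255),1)
    out.append(w)
    hsv=cv2.cvtColor(im,cv2.COLOR_BGR2HSV)
    for name,lo,hi in(('navy',(108,80,15),(128,255,120)),('green',(45,90,30),(85,255,255)),('purple',(135,60,30),(165,255,255))):
        m=mask(f,lo,hi,(x0,y0,x0+50,y0+50)); N,l,st,ce=cv2.connectedComponentsWithStats(m)
        for i in range(1,N):
            if st[i,4]<6: continue
            d=f['pose'][:3,:3]@[(ce[i][0]-f['cx'])/f['fx'],(ce[i][1]-f['cy'])/f['fy'],1]; c0=Rt.T@(f['pose'][:3,3]-o); dd=Rt.T@d
            print(n,name,st[i,4],(c0+dd*(14-c0[2])/dd[2]).round(1),((ce[i]+.5-[x0,y0])*8).round())
cv2.imwrite('pics/'+__import__('sys').argv[1],np.hstack(out))
E
python3 b.py b5.png
```

```text
side navy 11 [53.4 22.2 14. ] [80. 19.]
side navy 16 [ 68.2 -30.1  14. ] [171.  16.]
side navy 53 [  60.9 -105.    14. ] [306.  57.]
side green 8 [-127.5   29.5   14. ] [129. 342.]
side green 9 [-127.3    4.9   14. ] [177. 350.]
side green 12 [-150.    44.8   14. ] [107. 381.]
side green 30 [-132.5  -35.1   14. ] [257. 372.]
side green 13 [-146.5   17.9   14. ] [159. 382.]
side green 8 [-131.5  -72.8   14. ] [327. 382.]
side green 8 [-147.5   -6.8   14. ] [208. 392.]
side green 8 [-132.7 -101.3   14. ] [380. 393.]
top navy 14 [  6.5 -42.6  14. ] [375. 200.]
top navy 22 [ -5.9 -52.5  14. ] [346. 240.]
top navy 18 [-30.1 -44.1  14. ] [260. 244.]
top navy 15 [ -4.5 -83.7  14. ] [384. 320.]
top green 11 [-80.6  37.6  14. ] [ 8. 83.]
top green 31 [-85.1  12.8  14. ] [ 23. 154.]
top green 8 [-98.5  -5.2  14. ] [  4. 216.]
top green 52 [-87.4 -13.4  14. ] [ 47. 225.]
top green 24 [-59.7 -22.1  14. ] [143. 218.]
top green 53 [-98.4 -36.9  14. ] [ 41. 298.]
top green 27 [-84.1 -52.4  14. ] [102. 323.]
top green 45 [-111.9  -58.3   14. ] [ 26. 366.]
top green 18 [-46.4 -84.7  14. ] [254. 366.]
top green 21 [-69.4 -83.5  14. ] [182. 386.]
top purple 28 [-59.5 -43.5  14. ] [168. 274.]
```

View pics/b5.png

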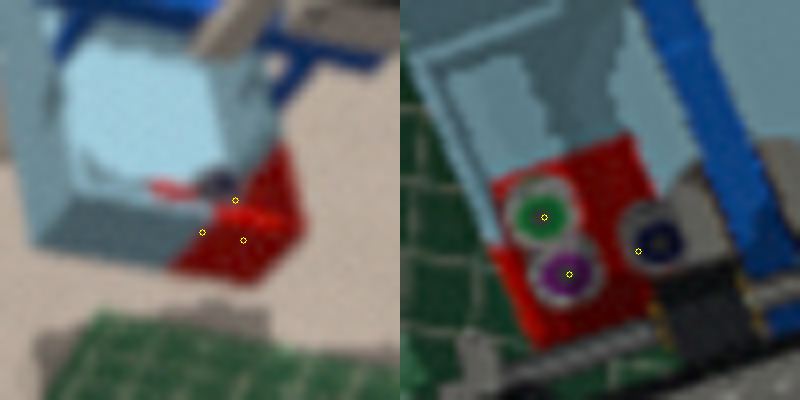

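Green and purple are packed at (-59,-22) and (-59,-44). Navy sits at (-30,-44), about 7 mm short of touching. I'll tilt about 7° more towards -x, shifting outward to stay off the joint 6 limit.

Emit:
{"fn": "servo_tool", "kwargs": {"steps": [[[0.004,-0.002,0],[0,0,0]],[[0.005,-0.003,0],[-0.014,-0.008,-0.007]],[[0.005,-0.003,0],[-0.02,-0.012,-0.009]],[[0.005,-0.003,0],[-0.02,-0.012,-0.009]],[[0.005,-0.003,0],[-0.02,-0.012,-0.009]],[[0.002,-0.001,0],[-0.02,-0.012,-0.009]],[[0,0,0],[0,0,0]],[[0,0,0],[0,0,0]],[[0,0,0],[0,0,0]],[[0,0,0],[0,0,0]],[[0,0,0],[0,0,0]],[[0,0,0],[0,0,0]]]}}

```text
time: 16.3
tool_pos: [539.1, -351.2, 213.4]
orientation: [[0.795, 0.278, 0.539], [0.476, -0.836, -0.272], [0.376, 0.473, -0.797]]
ft_force: [0.4, -0.1, -3.7]
finger_gap: 13.9
grasp_force: 30.0
```

```bash
python3 b.py b6.png | grep -E "top (navy|purple|green)"; python3 -c "
from bench import *;print(state()['joint_positions'].round(1))"
```

```text
top navy 11 [-16.1 -32.2  14. ] [286. 194.]
top navy 21 [ -5.7 -46.4  14. ] [335. 222.]
top navy 17 [-38.9 -44.5  14. ] [227. 248.]
top navy 8 [-12.4 -76.6  14. ] [346. 308.]
top green 31 [-89.2   7.3  14. ] [ 12. 159.]
top green 9 [-83.9  -6.1  14. ] [ 43. 190.]
top green 24 [-59.3 -22.1  14. ] [137. 208.]
top green 15 [-100.8  -20.1   14. ] [  8. 242.]
top green 41 [-89.6 -29.1  14. ] [ 52. 255.]
top green 40 [-97.2 -50.9  14. ] [ 54. 318.]
top green 9 [-65.3 -80.8  14. ] [184. 366.]
top green 15 [-89.  -79.9  14. ] [110. 384.]
top purple 28 [-59.9 -43.8  14. ] [160. 266.]
[ 46.8  10.4 -16.2 120.2  -0.7  12.8 -32.8]
```

View pics/b6.png

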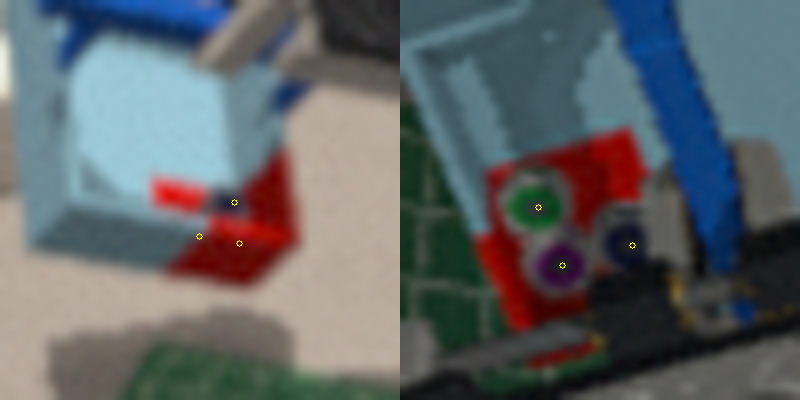

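All three bobbins are now packed in the red corner: navy (-38,-44), purple (-59,-44), green (-59,-22). One last check of corner position and steadiness, then I'll hand in.

```bash
python3 - <<'E'
from h import *
s=state(); R=np.array(s['orientation']); g=np.array(s['tool_pos'])-18.8*R[:,2]; Rt=np.c_[R[:,1],R[:,0],-R[:,2]]
P=g+(np.array([(-70,-55,4),(-70,55,4),(70,-55,4),(70,55,4)])-[0,0,90])@Rt.T; print(P.round(), np.abs(s['joint_vel']).max(), s['grasp_force'])
if abs(P[0,0]-495)<60 and abs(P[0,1]+326)<60 and P[0,2]==P[:,2].min() and np.abs(s['joint_vel']).max()<1: print(close_job())
E
```

```text
[[ 512. -337.  106.]
 [ 600. -285.  147.]
 [ 551. -454.  172.]
 [ 639. -402.  214.]] 0.13081468149781209 29.999487698078156
the job is handed in; nothing more can be done
None
```

The job is handed in: the tote is held steady in the gripper above the mat, tipped with its red corner lowest (about 106 mm up, near the middle of the mat), and all three bobbins have slid together into that corner with none spilled.

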